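Lower the ratchet lid press onto a filled tin

ROBOT

A 6-joint arm with a two-finger parallel gripper is mounted at the origin on the work surface. World frame = base frame: x ahead of the robot, y to its left, z up, the work surface at z = 0. Lengths are in m, angles in rad, forces in N, time in s.
With the tool pointing down it reaches from about 0.35 to 0.775 m from the base axis. Payload 7.3 kg.
Tool frame: the origin (TCP) lies at the very end of the fingers, on their centre line; the grasp point (between the pads) lies 19 mm behind it; z points along the fingers, y is the direction in which the jaws open and shut (so a half turn about z gives the same grasp; the last joint's range is limited). The gripper opens to 92 mm and grips with 3 to 60 N. Pads are 19 mm wide; open, the fingers measure 130 mm over their backs; the gripper's body (75 mm by 190 mm) begins 47 mm behind the grasp point.
Start: joints at [1.077, 0.342, 1.524, -0, 1.275, -0.146], TCP at [0.179, 0.494, 0.227] pointing down, gripper open.
Joint ranges: [-2.53, 2.53], [-0.77, 2.02], [0.04, 2.7], [-1, 4.14], [0.28, 2.66], [-3.11, 3.11]. Speed limits (rad/s): [2.57, 2.57, 3.14, 3.14, 3.14, 3.14].

INTERFACE

Orientations are given as [roll, pitch, yaw] about the fixed x, y, z axes, in that order (R = Rz(yaw) Ry(pitch) Rx(roll)).
In Python, from cell import observe, read_camera, camera_info, hand_in gives the robot as it stands.
- The arm moves only by the tool jog_arm, never from a script. Its argument "rows" is one flat list of numbers, 5 for each row, row after row: the finger opening in mm, from 0 to 91.8, then the shift along the tool's x, y, z in mm, then the turn about the tool's z in degrees. In form: [gripper, tx, ty, tz, roll, gripper, tx, ty, tz, roll, ...]. A call has 1 to 20 rows; each row shifts and turns the commanded pose from where the row before left it, along the tool's axes as they then stand; what a row does not reach is not made up. A row lasts 1/10 s, in which the tool goes at most 50 mm and 8.59 degrees, less where a joint would pass 70% of its speed; a pose out of reach is approached as far as the arm can. A call with a gripper value outside its range is refused whole. The fingers move at their own pace and stop on an object; "grip_force" is the grip in N (left out, the last holds). Time passes only in rows, so rows that do not move let the fingers close. It gives the time, the measured TCP pose, the force and the opening at its end, in the units of the state.
- observe(): the state, without advancing time (a new reading comes with each control period).
- read_camera(name): name is "scene" or "side" or "wrist"; returns (picture, depth): 420x560x3 uint8, red, green, blue; 420x560 float32, m along the optical axis (not along the pixel's ray), 0 where there is no reading.
- camera_info(name): a dict with "fx", "fy", "cx", "cy" (pixels), "extrinsics" (4x4, takes a point from camera to world coordinates); the wrist camera has in their place "tool_from_camera" (4x4, takes a point from camera to tool coordinates, whose origin is the TCP and whose axes are the flange's). Camera axes: x right, y up, looking along -z (the intrinsics and any distortion apply to the point x, -y, -z); pixel columns grow to the right and rows downward; lengths in m; the calibration is good to about 2 mm. A picture is of the moment at which its call begins: read the wrist's pose just before it. camera_info takes no time and is no camera call.
- hand_in(): hands the job in, once; it reports no verdict.
The state is a dict: "time": time; "qpos": joint angles; "qvel": joint speeds; "joint_efforts": joint torques, N m; "tool_pos": TCP position; "tool_rot": TCP orientation; "contact_force": force on the tool from outside, world axes, zero at the start; "torque": the same for the moment, N m; "opening": finger opening in m.
Only numpy, scipy, OpenCV 4.12 (cv2) and the standard library are available. Lean on these libraries where they do the work, as an engineer would, in place of code of your own. Each camera call takes 0.05 s, during which the arm holds its last target. There are 200 camera calls.

TASK

A filled tin stands under the small lid press, whose plate is held up by a ratchet. Lift the pawl well clear of the wheel's teeth, turn the crank wheel backward until the plate sits down firmly on the tin's lid, gently enough that the tin is not dented, then gently push the pawl back down onto the teeth and let go, leaving the plate resting on the lid. Do not force the wheel against the pawl or knock over or shove the other tins and the wax.

Things in the scene. Friction and masses are not known exactly. Their poses are not given: they have to be found in the camera images.
- press: Grey lid press, fixed on the table. Origin: on the table under the wheel's upright axis. Frame: z up; the toothed wheel is over the origin, the pawl on its -y side, the steel column, plate and tin on its +x side. Base 12 mm thick (x -95 to 205, y -155 to 45 mm, cut away under the plate), housing 110 x 110 mm under the wheel, column 30 x 34 mm at (160, -75) mm, 200 mm tall, the tallest part.
- wheel (a joint): Angle of the crank wheel (rad), 0 to 0.1 at the start. Grows when it turns BACKWARD, anticlockwise seen from above, which lowers the plate 30 mm per rad; range -0.4 to 2.4. The pawl, while down, blocks backward turning. It stays where left. Slowly turned, it drags 0.5 to 2 N at the crank knob (at rest friction can hide 5 N: read while creeping). 10 N of plate force adds 5 N at the knob, in 2 to 3 mm of travel.
- crank_knob (a point): Point on the axis of the upright black crank knob, at height 147 mm. The knob is a sleeve 20 mm in diameter that spins freely on its pin, from height 117 to 171 mm, 62 mm from the wheel axis; below it a crank bar 18 mm wide runs to the hub. At wheel angle 0 it lies 40 degrees (0.698 rad) anticlockwise of the press's +x axis.
- wheel_top (a point): Centre of the wheel's flat top face, on its axis, 97 mm above the table. The wheel is a steel disc 140 mm across and 12 mm thick; 15 saw teeth, 10 mm tall (crests at height 107 mm), stand up from it at radius 48 to 68 mm. Hub 36 mm across, its top at height 117 mm.
- pawl (a joint): Angle of the pawl (rad): about 0 = down, its tip between the teeth; grows as it is lifted; range -0.07 to 0.9. The tip hangs 70 mm from the hinge: well clear of the teeth above 0.2 rad, on or between them below 0.12 (0.08 on a crest). The hinge is stiff: it stays at any angle where it is left and takes 1 to 2 N at the bar to move.
- pawl_bar (a point): Middle of the free part of the pawl's grip bar: a level round steel bar, 12 mm in diameter, along the press's y axis, 115 mm from the hinge at the pawl's -x end; height 119 mm with the pawl at 0. The free bar reaches 22 mm either side of this point; the flat pawl arm (12 mm wide, 9 mm thick) runs from its +y end to the hinge.
- pawl_hinge (a point): Point on the pawl's level hinge line (along the press's y axis), fixed on the press at (70, -60, 119) mm in its frame. The bar swings about this line, up and towards press +x.
- plate_face (a point): Centre of the underside, while unloaded, of the rubber pad (80 mm across, 6 mm thick) under the round steel press plate (86 mm across). The rubber gives about 1 mm per 10 N. It is at height 150 mm at wheel angle 0, at (155, 50) mm in the press frame, and moves only up and down. The steel arm that carries it reaches 32 mm above it.
- tin_a: Filled closed tin, 73 mm diameter, lid 76 mm across, loose. Origin: centre of its underside. Height is somewhere from 95 to 115 mm, not known beforehand, and differs from tin_b's. Either tin_a or tin_b stands under the plate; the other is a spare to be left alone.
- tin_b: The other filled closed tin, alike but of another height (95 to 115 mm). Origin: centre of its underside.
- open_tin_1: Open tin with cardboard inside, 73 mm diameter, 98 mm tall, a bystander near the press. Origin: centre of its underside.
- open_tin_2: Another such open tin, bystander.
- open_tin_3: Another such open tin, bystander.
- wax_block: White wax block 120 x 70 x 35 mm, bystander. Origin: centre of its underside.
There are look-alikes about, which are no part of the job. What is shaped like the tin_b but blue or purple is not meant.

How it is judged:
By the outcome, as a careful person would: the job done as asked, in the order asked, and still so for the second after the job is handed in, with the robot touching nothing.
It also fails if it takes over 67 s, if anything falls off the work surface, if the arm or the gripper's body presses on something with over 40 N, if the wrist force passes 120 N, or if a joint passes its speed limit or range.

## Working session

There is one attempt and no reset: what is moved stays moved. The work goes in short steps, Python scripts to look and compute and a tool call to move; the robot and the scene stay as the last step left them, time stands still between calls to the robot, and variables do not carry over. Pictures are saved under pics/ and viewed, about 8 in all and at most 12, crops included, and the job is handed in when it is done.

Besides the shell and the picture viewer there is one more tool, called after "Emit:" as name(argument=value, ...) on one line, values as JSON. jog_arm: Moves the arm, as the interface text tells. Its arguments: {"type":"object","properties":{"rows":{"type":"array","items":{"type":"number"}},"grip_force":{"type":"number"}},"required":["rows"]}

```bash
mkdir -p pics; ls; cat > h.py <<'E'
import numpy as np, cv2, os
from cell import observe, read_camera, camera_info, hand_in
from scipy.spatial.transform import Rotation as R
def grab(n):
    s=observe(); p,d=read_camera(n); i=camera_info(n)
    if n=="wrist":
        T=np.eye(4); T[:3,:3]=R.from_euler('xyz',s['tool_rot']).as_matrix(); T[:3,3]=s['tool_pos']
        E=T@np.array(i['tool_from_camera'])
    else: E=np.array(i['extrinsics'])
    return p,d,i,E
def cloud(d,i,E):
    v,u=np.mgrid[:d.shape[0],:d.shape[1]]
    P=np.stack([(u-i['cx'])/i['fx']*d,-(v-i['cy'])/i['fy']*d,-d,np.ones_like(d)],-1)
    return (P@E.T)[...,:3]
def save(n,p): cv2.imwrite('pics/'+n+'.png',cv2.cvtColor(p,cv2.COLOR_RGB2BGR))
E
python3 - <<'E'
from h import *
for n in("scene","side"):
    p,d,i,E=grab(n); save(n,p); np.savez(n,p=p,d=d,E=E); print(n,{k:v for k,v in i.items() if k!='extrinsics'},E.round(3).tolist(), (d>0).mean())
print(camera_info("wrist")); print(observe())
E
```

```text
pics
scene {'fx': 419.40818499808125, 'fy': 419.40818499808125, 'cx': 274.39734962406425, 'cy': 211.17025410287422} [[0.744, -0.518, 0.422, 0.951], [0.669, 0.58, -0.465, -0.356], [-0.004, 0.628, 0.778, 0.856], [0.0, 0.0, 0.0, 1.0]] 0.9963732993197278
side {'fx': 490.4476826378275, 'fy': 490.4476826378275, 'cx': 274.14132593441104, 'cy': 220.42296320224062} [[0.777, 0.451, -0.439, 0.063], [-0.629, 0.574, -0.524, -0.49], [0.016, 0.683, 0.73, 0.891], [0.0, 0.0, 0.0, 1.0]] 0.9960714285714286
{'fx': 289.54906517173106, 'fy': 289.54906517173106, 'cx': 276.02852616821093, 'cy': 213.32235581603805, 'tool_from_camera': array([[-3.63354586e-04,  9.60263424e-01,  2.79095009e-01,
         7.52712814e-02],
       [ 9.99999662e-01,  5.54720945e-04, -6.06688637e-04,
        -4.03163394e-04],
       [-7.37400755e-04,  2.79094694e-01, -9.60263301e-01,
        -1.57738754e-01],
       [ 0.00000000e+00,  0.00000000e+00,  0.00000000e+00,
         1.00000000e+00]])}
{'time': 0.1, 'qpos': array([ 1.07698277e+00,  3.42656671e-01,  1.52488282e+00, -1.56925077e-05,
        1.27538177e+00, -1.45978974e-01]), 'qvel': array([ 0.00017753, -0.00029146, -0.00145848, -0.00036708, -0.00023436,
        0.00032924]), 'joint_efforts': array([ 9.50747162e-04, -4.32004809e+01, -2.44695371e+01,  7.17805442e-02,
        5.26064623e-02, -2.89795537e-05]), 'tool_pos': array([0.17876322, 0.49326619, 0.22612607]), 'tool_rot': array([-3.14027599e+00, -1.78414165e-04,  2.79376254e+00]), 'contact_force': array([-0.83310443,  0.23800129,  0.06886369]), 'torque': array([ 0.01729751,  0.0199652 , -0.02600906]), 'opening': 0.09170549535254668}
```

View pics/scene.png

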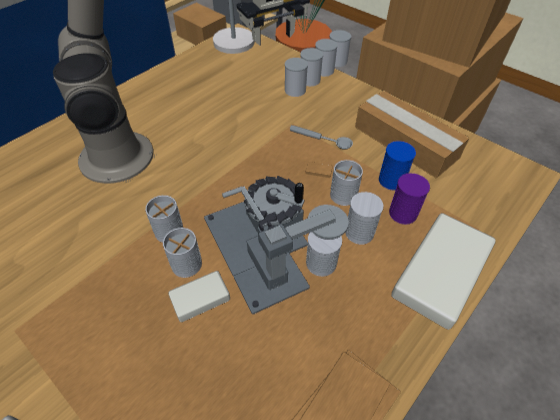

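View pics/side.png

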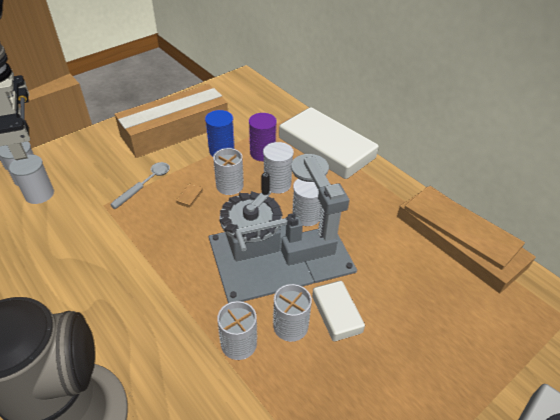

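The scene view shows the press: wheel at about (273,195), black knob (299,190), pawl bar (233,193), column top (272,235) and plate (328,222). The tin under the plate is at (322,255) and the spare at (365,215). The open tins are at (165,215), (182,250) and (346,180), the wax block at (200,296). Look-alikes are the blue tin (397,165), the purple tin (408,198), four grey cans at the back and the large white slab (445,268). The side view agrees, with the knob at (265,182) and the pawl bar at about (240,240).

```bash
python3 - <<'E'
from h import *
for n in("scene","side"):
    z=np.load(n+'.npz'); p,d,E=z['p'],z['d'],z['E']; i=camera_info(n); C=cloud(d,i,E)
    hsv=cv2.cvtColor(p,cv2.COLOR_RGB2HSV)
    x0=(273,195) if n=="scene" else (250,215)
    print(n,'wheel px pt',C[x0[1],x0[0]].round(3))
    c=C[x0[1],x0[0]][:2]
    near=np.linalg.norm(C[...,:2]-c,axis=-1)<0.3
    def rep(name,m):
        if m.sum()<5: print(name,m.sum());return
        P=C[m]; print(name,m.sum(),'med',np.median(P,0).round(4),'box',cv2.minAreaRect((P[:,:2]*1000).astype(np.float32)))
    Z=C[...,2]
    lab=lambda m:cv2.connectedComponentsWithStats(m.astype(np.uint8))
    for nm,m in (('z>.19',near&(Z>.19)&(Z<.21)),('knob',near&(hsv[...,2]<45)&(Z>.12)&(Z<.18)),('hub',near&(Z>.113)&(Z<.121)),('disc',near&(Z>.09)&(Z<.112)),('plate',near&(Z>.14)&(Z<.19)),('base',near&(Z>.007)&(Z<.017)&(hsv[...,1]<90)&(hsv[...,2]<130))):
        k,L,S,_=lab(m)
        for j in range(1,k):
            if S[j,4]>25: rep(nm+str(S[j,:2].tolist()),L==j)
E
```

```text
scene wheel px pt [0.517 0.118 0.119]
z>.19[262, 226] 290 med [ 0.6333 -0.0047  0.1978] box ((631.6402587890625, -1.890829086303711), (42.09880828857422, 38.8839111328125), 71.77571868896484)
knob[295, 184] 127 med [0.5749 0.1393 0.1498] box ((572.6260375976562, 141.6179656982422), (17.65284538269043, 12.569076538085938), 30.663732528686523)
hub[266, 188] 231 med [0.5279 0.1303 0.1157] box ((540.0449829101562, 129.82687377929688), (91.30032348632812, 34.25505065917969), 11.233181953430176)
hub[222, 190] 62 med [0.4446 0.066  0.1193] box ((446.1319274902344, 63.4563102722168), (60.78852081298828, 16.05819320678711), 48.85218048095703)
hub[250, 204] 38 med [0.5231 0.0523 0.1199] box ((522.99560546875, 53.44932556152344), (12.39462661743164, 47.68694305419922), 62.44074249267578)
hub[270, 259] 31 med [ 0.6465 -0.008   0.117 ] box ((646.2452392578125, -9.98310661315918), (32.53839874267578, 5.815895080566406), 59.56700134277344)
disc[334, 160] 161 med [0.5912 0.3206 0.0945] box ((588.526123046875, 320.67236328125), (71.78851318359375, 73.35403442382812), 7.134258270263672)
disc[248, 176]
[... 5547 characters left out ...]
506347656, 48.19641876220703), (70.39969635009766, 9.381553649902344), 68.54957580566406)
base[229, 291] 30 med [0.3819 0.0252 0.0132] box ((385.0939636230469, 26.705448150634766), (19.759342193603516, 15.257387161254883), 55.72012710571289)
base[236, 294] 45 med [0.4002 0.0033 0.0105] box ((407.49517822265625, 1.1531696319580078), (15.164756774902344, 50.56898498535156), 49.90829849243164)
base[313, 295] 68 med [ 0.4976 -0.1372  0.0126] box ((498.79638671875, -133.8814239501953), (108.24845123291016, 2.4239120483398438), 69.60542297363281)
base[274, 326] 27 med [ 0.4031 -0.1089  0.0126] box ((403.454833984375, -105.50640869140625), (4.331928253173828, 29.394969940185547), 4.193076133728027)
```

The base, column, knob and depth readings give the press at about origin (0.510, 0.126) with yaw −21.2°, and the lid of the pressed tin at about 0.10 m. I'll move to a hover over the pawl bar for a wrist view.

Emit:
jog_arm(rows=[40,-28,-22,-3,0,40,-28,-22,-3,0,40,-28,-22,-3,0,40,-28,-22,-3,0,40,-28,-22,-3,0,40,-28,-22,-3,0,40,-28,-22,-3,0,40,-28,-22,-3,0,40,-28,-22,-3,0,40,-28,-22,-3,0,40,-28,-22,-3,0,40,-28,-22,-3,0,40,-28,-22,-3,0,40,-28,-22,-3,0], grip_force=12)

```text
time: 1.5
tool_pos: [0.4429, 0.069, 0.2686]
tool_rot: [3.142, -0.001, 2.794]
contact_force: [0.5, 0.8, 0.1]
opening: 0.0398
```

Emit:
jog_arm(rows=[40,0,0,0,8.3,40,0,0,0,8.3,40,0,0,0,8.3,40,0,0,0,8.3,40,0,0,0,8.3,40,0,0,0,8.3,40,0,0,0,8.3,40,0,0,0,8.3,40,0,0,0,8.3,40,0,0,0,8.3,40,0,0,0,8.3,40,0,0,0,0])

```text
time: 2.7
tool_pos: [0.4423, 0.0704, 0.2684]
tool_rot: [-3.141, 0.0, 1.199]
contact_force: [-0.3, -0.5, -0.1]
opening: 0.0397
```

```bash
python3 - <<'E'
from h import *
s=observe(); print(s['time'],s['tool_pos'],s['tool_rot'],s['qpos'])
p,d,i,E=grab("wrist"); save('w1',p); np.savez('w1',p=p,d=d,E=E)
C=cloud(d,i,E)
Z=C[...,2]; hsv=cv2.cvtColor(p,cv2.COLOR_RGB2HSV)
near=np.linalg.norm(C[...,:2]-[.51,.1],axis=-1)<.25
for nm,lo,hi in(('bar/hub',.112,.1255),('disc',.094,.1),('knob',.165,.175)):
    k,L,S,_=cv2.connectedComponentsWithStats((near&(Z>lo)&(Z<hi)).astype(np.uint8))
    for j in range(1,k):
        if S[j,4]>60:
            P=C[L==j]; print(nm,S[j].tolist(),P.mean(0).round(4),cv2.minAreaRect((P[:,:2]*1000).astype(np.float32)))
E
```

```text
2.7 [0.44227228 0.0704428  0.26842774] [-3.14089757e+00  1.46513417e-04  1.19905215e+00] [-1.35611493e-02  1.66523191e-01  1.64480429e+00  1.09600462e-04
  1.33096751e+00  3.58157010e-01]
bar/hub [302, 77, 68, 70, 1737] [0.5258 0.1308 0.1176] ((532.4495239257812, 129.3910369873047), (79.89498901367188, 35.17852020263672), 11.951107025146484)
bar/hub [270, 173, 131, 60, 1812] [0.4867 0.0642 0.1226] ((500.9080810546875, 45.392250061035156), (55.57039260864258, 144.7746124267578), 72.25848388671875)
bar/hub [386, 181, 17, 15, 81] [0.5646 0.0379 0.1186] ((566.0230102539062, 37.92353439331055), (15.594217300415039, 19.800491333007812), 57.411128997802734)
bar/hub [439, 184, 30, 23, 192] [0.6205 0.0103 0.119 ] ((624.3692626953125, 10.821590423583984), (37.88365936279297, 13.16650390625), 17.588014602661133)
disc [432, 42, 47, 78, 1298] [0.6546 0.1133 0.099 ] ((656.4290771484375, 112.39613342285156), (75.13375854492188, 39.763492584228516), 89.3202896118164)
disc [251, 57, 132, 124, 6633] [0.5089 0.1282 0.0972] ((512.9632568359375, 131.4764404296875), (126.81272888183594, 141.92868041992188), 68.852783203125)
disc [255, 308, 9, 25, 69] [ 0.3626 -0.0771  0.0972] ((361.767822265625, -77.70588684082031), (37.714263916015625, 8.320563316345215), 75.7005386352539)
disc [294, 308, 13, 27, 84] [ 0.4067 -0.0995  0.0971] ((407.6893005371094, -100.15420532226562), (44.92280960083008, 11.043939590454102), 82.61982727050781)
knob [462, 50, 55, 192, 1421] [0.6353 0.059  0.1706] ((634.044677734375, 54.51530456542969), (160.4022674560547, 8.453774452209473), 64.98735809326172)
knob [374, 65, 25, 26, 472] [0.5674 0.1458 0.1699] ((567.8762817382812, 145.89105224609375), (18.82285499572754, 17.60063362121582), 86.46714782714844)
```

View pics/w1.png

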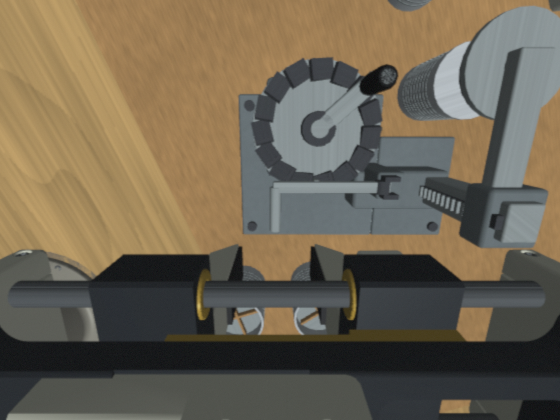

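The wrist view shows the wheel centred at (319,128), the knob top at (386,77), and the pawl bar running vertically at column 275, rows 185–232. The pawl hinge is at (388,186) and the plate at (520,70), with its tin at (435,95). Next I'll fix the bar, hub and plate points.

```bash
python3 - <<'E'
from h import *
z=np.load('w1.npz'); C=cloud(z['d'],camera_info("wrist"),z['E'])
Z=C[...,2]
def reg(n,c0,c1,r0,r1,lo,hi):
    P=C[r0:r1,c0:c1].reshape(-1,3); P=P[(P[:,2]>lo)&(P[:,2]<hi)]
    print(n,len(P),P.mean(0).round(4),cv2.minAreaRect((P[:,:2]*1000).astype(np.float32))); return P
reg('bar',268,288,194,236,.112,.13)
reg('arm',285,370,178,200,.112,.135)
P=reg('hub',300,322,108,150,.113,.121)
# circle fit of hub left edge
D=C[50:182,250:385].reshape(-1,3); D=D[(D[:,2]>.103)&(D[:,2]<.1105)]
(cx,cy),r=cv2.minEnclosingCircle((D[:,:2]*1000).astype(np.float32)); print('teeth circle',cx,cy,r)
for pt in [(319,128),(386,77)]: print(C[pt[1],pt[0]].round(4))
for yaw,o in((-.37,(.510,.124)),):
    pass
y=-.37;M=np.array([[np.cos(y),-np.sin(y)],[np.sin(y),np.cos(y)]])
D=C[10:125,465:558].reshape(-1,3); D=D[(D[:,2]>.15)&(D[:,2]<.166)]; print('plate z',np.percentile(D[:,2],[5,50,95]))
L=C[50:115,400:470].reshape(-1,3); L=L[(L[:,2]>.085)&(L[:,2]<.12)]; print('lid z pct',np.percentile(L[:,2],[50,80,90,95]).round(4))
E
```

```text
bar 416 [0.4368 0.0596 0.1233] ((436.4690856933594, 59.19255447387695), (42.656978607177734, 11.193547248840332), 68.87104034423828)
arm 1022 [0.4987 0.0663 0.1227] ((499.280029296875, 65.97081756591797), (12.154090881347656, 90.66072082519531), 68.66168212890625)
hub 423 [0.5034 0.1277 0.1167] ((503.5337829589844, 127.24024963378906), (34.72831344604492, 19.639244079589844), 70.84468841552734)
teeth circle 516.6092529296875 116.8823471069336 78.04762268066406
[0.5101 0.1258 0.1228]
[0.567  0.1458 0.1707]
plate z [0.16128602 0.1630091  0.16426755]
lid z pct [0.0995 0.1002 0.1006 0.1009]
```

The measured bar middle is (0.4365, 0.0592) at z 0.119, which is (−44, −89) mm in the press frame. That is outside the wheel and has room to grip. The arm yaw confirms −21.2°. I'll descend on the bar.

Emit:
jog_arm(rows=[40,-3.1,-0.3,35,0,40,-3.1,-0.3,35,0,40,-3.1,-0.3,35,0,40,-3.1,-0.3,35,0,40,0,0,10,0,40,0,0,10,0,40,0,0,8,0,40,0,0,0,0,20,0,0,0,0,20,0,0,0,0], grip_force=12)

```text
time: 3.75
tool_pos: [0.4375, 0.0594, 0.1015]
tool_rot: [3.14, -0.001, 1.201]
contact_force: [1.1, 0.3, -0.2]
opening: 0.0282
```

Emit:
jog_arm(rows=[5,0,0,0,0,5,0,0,0,0,5,0,0,0,0,5,0,0,0,0,5,0,0,0,0])

```text
time: 4.25
tool_pos: [0.4364, 0.0595, 0.1006]
tool_rot: [-3.141, 0.0, 1.2]
contact_force: [-3.0, 2.1, 0.7]
opening: 0.0116
```

Emit:
jog_arm(rows=[5,0,0.1,-5.7,0,5,0,0.4,-5.7,0,5,0,0.7,-5.7,0,5,0,1,-5.7,0,5,0,1.3,-5.6,0,5,0,1.6,-5.6,0,5,0,1.9,-5.5,0,5,0,2.1,-5.4,0,5,0,0,0,0])

```text
time: 5.15
tool_pos: [0.4443, 0.0564, 0.1464]
tool_rot: [-3.139, 0.0, 1.2]
contact_force: [-6.8, 5.3, 4.5]
opening: 0.0114
```

Emit:
jog_arm(rows=[40,0,0,0,0,40,0,0,0,0,40,0,0,0,0,40,0,0,0,0,40,0,0,-10,0,40,0,0,-30,0,40,0,0,-40,0,40,0,0,-40,0])

```text
time: 5.95
tool_pos: [0.4451, 0.0559, 0.2676]
tool_rot: [-3.142, 0.0, 1.2]
contact_force: [1.2, -0.9, -0.4]
opening: 0.0399
```

```bash
python3 - <<'E'
from h import *
s=observe(); print(s['time'],s['tool_pos'],s['tool_rot'],s['opening'])
p,d,i,E=grab("wrist"); save('w2',p); np.savez('w2',p=p,d=d,E=E)
C=cloud(d,i,E); Z=C[...,2]
c=np.array([.51,.126]); u=np.array([.932,-.362]); v=np.array([.362,.932])
Q=np.stack([(C[...,:2]-c)@u,(C[...,:2]-c)@v,Z],-1)
def med(n,m): 
    P=Q[m]; print(n,len(P),np.median(P,0).round(4) if len(P) else '')
m=(Q[...,1]<-.07)&(Q[...,1]>-.115)&(Q[...,0]<-.02)&(Q[...,0]>-.06)&(Z>.1); med('bar press frame',m)
m=(np.linalg.norm(Q[...,:2]-[.047,.042],axis=-1)<.02)&(Z>.167)&(Z<.175); med('knob top',m); print(C[m].mean(0).round(4), np.degrees(np.arctan2(*np.median(Q[m],0)[[1,0]])))
E
```

```text
5.95 [0.44509643 0.05593355 0.26760592] [-3.14154656e+00  5.67363975e-05  1.20026510e+00] 0.039930430427208306
bar press frame 1818 [-0.0566 -0.0818  0.2968]
knob top 443 [0.0469 0.0395 0.1705]
[0.568  0.1457 0.1703] 40.114416626926825
```

Emit:
jog_arm(rows=[40,25.6,16.4,0,0,40,25.6,16.4,0,0,40,25.6,16.4,0,0,40,25.6,16.4,0,0,40,25.6,16.4,0,0,40,0,0,0,8.3,40,0,0,0,8.3,40,0,0,0,8.3,40,0,0,0,8.3,40,0,0,0,8.3,40,0,0,0,8.3,40,0,0,0,0])

```text
time: 7.2
tool_pos: [0.5683, 0.1456, 0.2661]
tool_rot: [3.141, -0.001, 0.33]
contact_force: [1.1, 0.2, 0.2]
opening: 0.0398
```

```bash
python3 - <<'E'
from h import *
s=observe(); print(s['time'],s['tool_pos'],s['tool_rot'],s['opening'])
p,d,i,E=grab("side"); save('s2',p[100:300,180:400].repeat(3,0).repeat(3,1))
C=cloud(d,i,E); Z=C[...,2]
c=np.array([.51,.126]); u=np.array([.932,-.362]); v=np.array([.362,.932])
Q=np.stack([(C[...,:2]-c)@u,(C[...,:2]-c)@v,Z],-1)
for lo in np.arange(-.05,.06,.02):
    m=(Q[...,1]<-.05)&(Q[...,1]>-.1)&(Q[...,0]>lo)&(Q[...,0]<lo+.02)&(Z>.1)&(Z<.2)
    print(round(lo+.01,3),m.sum(),np.percentile(Q[m][:,2],[50,95]).round(4) if m.sum() else '')
E
```

```text
7.2 [0.56826272 0.14555296 0.26610055] [ 3.14138551e+00 -6.62530413e-04  3.29779290e-01] 0.03976395605378289
-0.04 117 [0.1658 0.1694]
-0.02 83 [0.1568 0.1645]
-0.0 137 [0.1391 0.155 ]
0.02 111 [0.1341 0.1473]
0.04 80 [0.1322 0.139 ]
0.06 83 [0.1254 0.1318]
```

View pics/s2.png

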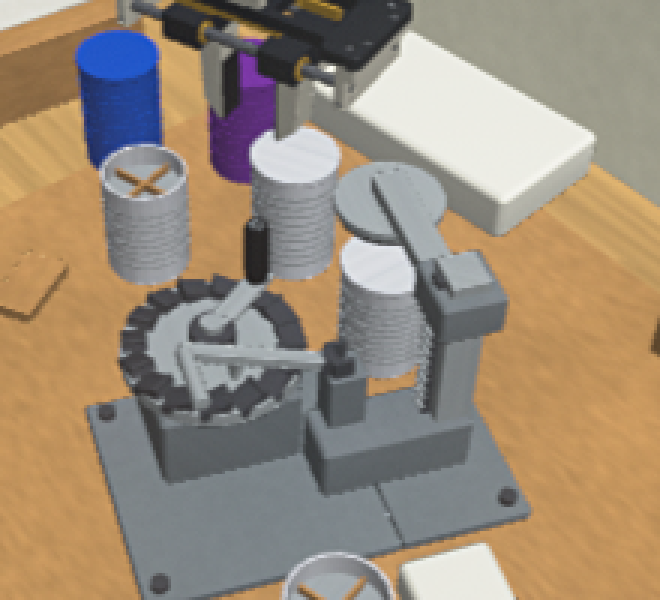

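The pawl stands lifted at about 0.39 rad (crop: bar at (195,375), arm up to the hinge at (335,355)). The gripper is over the knob (257,250), and the grey tin is under the plate (380,265). I'll descend over the knob and grip it.

Emit:
jog_arm(rows=[40,0,0,30,0,40,0,0,30,0,40,0,0,30,0,40,0,0,24,0,40,0,0,14,0,40,0,0,10,0,40,0,0,0,0,12,0,0,0,0,12,0,0,0,0,12,0,0,0,0,12,0,0,0,0,12,0,0,0,0,12,0,0,0,0], grip_force=15)

```text
time: 8.55
tool_pos: [0.5686, 0.1459, 0.1285]
tool_rot: [3.142, -0.002, 0.331]
contact_force: [-0.4, 0.8, 5.5]
opening: 0.0194
```

Emit:
jog_arm(rows=[12,-0.04,-2.16,0,-2,12,-0.15,-4.32,0,-4,12,-0.15,-4.32,0,-4,12,-0.15,-4.32,0,-4,12,-0.15,-4.32,0,-4,12,-0.15,-4.32,0,-4])

```text
time: 9.15
tool_pos: [0.5571, 0.1658, 0.1286]
tool_rot: [3.14, -0.001, 0.718]
contact_force: [0.5, -1.6, 6.1]
opening: 0.0196
```

Emit:
jog_arm(rows=[12,-0.15,-4.32,0,-4,12,-0.15,-4.32,0,-4,12,-0.15,-4.32,0,-4,12,-0.15,-4.32,0,-4,12,-0.15,-4.32,0,-4,12,-0.15,-4.32,0,-4,12,-0.15,-4.32,0,-4,12,-0.15,-4.32,0,-4,12,-0.15,-4.32,0,-4,12,-0.15,-4.32,0,-4,12,-0.15,-4.32,0,-4,12,-0.04,-2.16,0,-2,12,-0.04,-2.16,0,-2])

```text
time: 10.45
tool_pos: [0.5116, 0.187, 0.1285]
tool_rot: [3.139, 0.0, 1.554]
contact_force: [1.2, -1.5, 4.5]
opening: 0.02
```

```bash
cat > st.py <<'E'
from h import *
s=observe(); c=np.array([.51,.126]); r=s['tool_pos'][:2]-c; a=np.arctan2(r[1],r[0])
t=np.array([-np.sin(a),np.cos(a)]); n=np.array([np.cos(a),np.sin(a)]); F=s['contact_force'][:2]
print('t',s['time'],'wheel',round(a+.37-.698,4),'rad',round(np.hypot(*r),4),'Ft',round(-F@t,2),'Fr',round(F@n,2),'Fz',s['contact_force'][2].round(2),'tau',s['torque'].round(2),'pos',s['tool_pos'].round(4),'yaw',s['tool_rot'][2].round(3),'q',s['qpos'].round(2))
E
python3 st.py
python3 - <<'E'
from h import *
p,d,i,E=grab("side"); save('s3',p[100:300,180:400].repeat(3,0).repeat(3,1))
C=cloud(d,i,E); Z=C[...,2]
c=np.array([.51,.126]); u=np.array([.932,-.362]); v=np.array([.362,.932])
Q=np.stack([(C[...,:2]-c)@u-.155,(C[...,:2]-c)@v-.05,Z],-1)
r=np.linalg.norm(Q[...,:2],axis=-1)
m=(r<.042)&(Z>.11)&(Z<.135); print('plate top z',m.sum(),np.percentile(Q[m][:,2],[10,50,90]).round(4))
m=(r<.036)&(Z>.09)&(Z<.106); print('lid z',m.sum(),np.percentile(Q[m][:,2],[50,90]).round(4) if m.sum() else'')
E
python3 st.py
```

```text
t 10.45 wheel 1.2163 rad 0.061 Ft 1.22 Fr -1.45 Fz 4.54 tau [-0.42 -0.12  0.01] pos [0.5116 0.187  0.1285] yaw 1.554 q [ 0.21  0.47  1.61 -0.    1.05  0.23]
plate top z 452 [0.1246 0.1271 0.1292]
lid z 71 [0.0993 0.1012]
t 10.5 wheel 1.2225 rad 0.061 Ft -0.51 Fr -2.82 Fz 5.96 tau [-0.38  0.08  0.06] pos [0.5112 0.187  0.1285] yaw 1.556 q [ 0.21  0.47  1.61 -0.    1.06  0.23]
```

Emit:
jog_arm(rows=[12,-0.04,-2.16,0,-2,12,-0.04,-2.16,0,-2,12,-0.04,-2.16,0,-2,12,-0.04,-2.16,0,-2,12,-0.04,-2.16,0,-2,12,-0.04,-2.16,0,-2,12,-0.04,-2.16,0,-2,12,-0.01,-1.08,0,-1,12,-0.01,-1.08,0,-1])

```text
time: 11.4
tool_pos: [0.4947, 0.1849, 0.1285]
tool_rot: [3.139, 0.001, 1.833]
contact_force: [0.7, -1.5, 5.1]
opening: 0.0196
```

```bash
python3 st.py
```

```text
t 11.4 wheel 1.4966 rad 0.0609 Ft 0.29 Fr -1.66 Fz 5.08 tau [-0.38 -0.21  0.04] pos [0.4947 0.1849 0.1285] yaw 1.833 q [ 0.21  0.45  1.66 -0.    1.03 -0.05]
```

Emit:
jog_arm(rows=[12,0,-0.54,0,-0.5,12,0,-0.54,0,-0.5,12,0,-0.54,0,-0.5,12,0,-0.54,0,-0.5])

```text
time: 11.8
tool_pos: [0.4927, 0.1844, 0.1285]
tool_rot: [3.139, 0.001, 1.867]
contact_force: [1.3, -1.7, 4.2]
opening: 0.0197
```

```bash
python3 st.py
```

```text
t 11.8 wheel 1.5308 rad 0.0609 Ft 0.75 Fr -2.05 Fz 4.21 tau [-0.37 -0.17  0.02] pos [0.4927 0.1844 0.1285] yaw 1.867 q [ 0.21  0.44  1.66 -0.    1.03 -0.08]
```

Emit:
jog_arm(rows=[12,0,-0.54,0,-0.5,12,0,-0.54,0,-0.5,12,0,-0.54,0,-0.5,12,0,-0.54,0,-0.5])

```text
time: 12.2
tool_pos: [0.4906, 0.1837, 0.1285]
tool_rot: [3.139, 0.001, 1.902]
contact_force: [0.8, -1.0, 5.0]
opening: 0.0197
```

```bash
python3 st.py
```

```text
t 12.2 wheel 1.5664 rad 0.0609 Ft 0.44 Fr -1.21 Fz 4.99 tau [-0.32 -0.17  0.03] pos [0.4906 0.1837 0.1285] yaw 1.902 q [ 0.21  0.44  1.67 -0.    1.03 -0.12]
```

Emit:
jog_arm(rows=[12,0,-0.54,0,-0.5,12,0,-0.54,0,-0.5,12,0,-0.54,0,-0.5,12,0,-0.54,0,-0.5])

```text
time: 12.6
tool_pos: [0.4887, 0.183, 0.1286]
tool_rot: [3.139, 0.001, 1.937]
contact_force: [2.0, -1.9, 4.9]
opening: 0.0198
```

```bash
python3 st.py
```

```text
t 12.6 wheel 1.6008 rad 0.0609 Ft 1.18 Fr -2.5 Fz 4.92 tau [-0.33 -0.17  0.02] pos [0.4887 0.183  0.1286] yaw 1.937 q [ 0.21  0.44  1.68 -0.    1.03 -0.15]
```

Emit:
jog_arm(rows=[12,0,-0.54,0,-0.5,12,0,-0.54,0,-0.5,12,0,-0.54,0,-0.5])

```text
time: 12.9
tool_pos: [0.4872, 0.1824, 0.1286]
tool_rot: [3.139, 0.001, 1.963]
contact_force: [1.6, -1.3, 4.4]
opening: 0.0196
```

```bash
python3 st.py
```

```text
t 12.9 wheel 1.6272 rad 0.0609 Ft 0.95 Fr -1.79 Fz 4.44 tau [-0.31 -0.25 -0.04] pos [0.4872 0.1824 0.1286] yaw 1.963 q [ 0.21  0.43  1.68 -0.    1.03 -0.18]
```

Emit:
jog_arm(rows=[12,0,-0.54,0,-0.5,12,0,-0.54,0,-0.5,12,0,-0.54,0,-0.5])

```text
time: 13.2
tool_pos: [0.4857, 0.1818, 0.1285]
tool_rot: [3.139, 0.001, 1.99]
contact_force: [1.7, -1.4, 4.5]
opening: 0.0199
```

```bash
python3 st.py
```

```text
t 13.2 wheel 1.654 rad 0.0609 Ft 0.96 Fr -1.99 Fz 4.5 tau [-0.34 -0.23 -0.04] pos [0.4857 0.1818 0.1285] yaw 1.99 q [ 0.21  0.43  1.68 -0.    1.02 -0.21]
```

Emit:
jog_arm(rows=[12,0,-0.54,0,-0.5,12,0,-0.54,0,-0.5,12,0,-0.54,0,-0.5])

```text
time: 13.5
tool_pos: [0.4845, 0.1813, 0.1285]
tool_rot: [3.138, 0.002, 2.016]
contact_force: [4.9, -1.1, 4.6]
opening: 0.0196
```

```bash
python3 st.py
```

```text
t 13.5 wheel 1.6741 rad 0.0609 Ft 3.95 Fr -3.04 Fz 4.59 tau [-0.25 -0.62  0.05] pos [0.4845 0.1813 0.1285] yaw 2.016 q [ 0.21  0.43  1.69 -0.    1.02 -0.23]
```

Emit:
jog_arm(rows=[12,0,-0.54,0,-0.5,12,0,-0.54,0,-0.5])

```text
time: 13.7
tool_pos: [0.4839, 0.181, 0.1286]
tool_rot: [3.137, 0.002, 2.033]
contact_force: [6.7, -0.9, 4.6]
opening: 0.0199
```

```bash
python3 st.py
```

```text
t 13.7 wheel 1.6859 rad 0.0609 Ft 5.65 Fr -3.71 Fz 4.56 tau [-0.15 -0.87  0.01] pos [0.4839 0.181  0.1286] yaw 2.033 q [ 0.21  0.43  1.69 -0.    1.02 -0.25]
```

Emit:
jog_arm(rows=[12,0,-0.54,0,-0.5,12,0,-0.54,0,-0.5])

```text
time: 13.9
tool_pos: [0.4833, 0.1807, 0.1286]
tool_rot: [3.136, 0.002, 2.051]
contact_force: [6.8, -0.4, 2.4]
opening: 0.0195
```

```bash
python3 st.py
```

```text
t 13.9 wheel 1.6974 rad 0.0608 Ft 5.95 Fr -3.3 Fz 2.41 tau [-0.02 -1.09 -0.03] pos [0.4833 0.1807 0.1286] yaw 2.051 q [ 0.21  0.42  1.69 -0.    1.02 -0.27]
```

Emit:
jog_arm(rows=[12,0,-0.54,0,-0.5,12,0,-0.54,0,-0.5,12,0,-0.54,0,-0.5])

```text
time: 14.2
tool_pos: [0.4824, 0.1802, 0.1286]
tool_rot: [3.135, 0.002, 2.077]
contact_force: [8.7, 2.5, 1.9]
opening: 0.0194
```

```bash
python3 st.py
```

```text
t 14.2 wheel 1.7139 rad 0.0609 Ft 8.93 Fr -1.72 Fz 1.93 tau [ 0.2  -1.31 -0.04] pos [0.4824 0.1802 0.1286] yaw 2.077 q [ 0.21  0.42  1.7   0.    1.01 -0.3 ]
```

Emit:
jog_arm(rows=[12,0,-0.54,0,-0.5,12,0,-0.54,0,-0.5])

```text
time: 14.4
tool_pos: [0.4818, 0.1799, 0.1286]
tool_rot: [3.134, 0.002, 2.094]
contact_force: [9.7, 2.3, 0.8]
opening: 0.0194
```

```bash
python3 st.py
```

```text
t 14.4 wheel 1.7253 rad 0.0608 Ft 9.66 Fr -2.42 Fz 0.79 tau [ 0.37 -1.57 -0.01] pos [0.4818 0.1799 0.1286] yaw 2.094 q [ 0.21  0.42  1.7   0.    1.01 -0.32]
```

Emit:
jog_arm(rows=[12,0,-0.54,0,-0.5,12,0,-0.54,0,-0.5])

```text
time: 14.6
tool_pos: [0.4812, 0.1796, 0.1286]
tool_rot: [3.133, 0.002, 2.112]
contact_force: [11.3, 3.4, -1.8]
opening: 0.0197
```

```bash
python3 st.py
```

```text
t 14.6 wheel 1.7367 rad 0.0608 Ft 11.51 Fr -2.37 Fz -1.8 tau [ 0.55 -1.69 -0.01] pos [0.4812 0.1796 0.1286] yaw 2.112 q [ 0.21  0.42  1.7   0.    1.01 -0.33]
```

The plate now loads the lid with about 21 N: the knob force rose about 10.5 N over 2.2 mm of plate travel past contact. I'll release and rise.

Emit:
jog_arm(rows=[22,0,0,0,0,26,0,0,0,0,32,0,0,0,0,40,0,0,0,0,40,0,0,0,0,40,0,0,-10,0,40,0,0,-30,0,40,0,0,-40,0,40,0,0,-40,0,40,0,0,-15,0,40,0,0,0,0])

```text
time: 15.7
tool_pos: [0.4785, 0.1789, 0.2656]
tool_rot: [3.136, 0.002, 2.111]
contact_force: [0.1, 0.3, -0.3]
opening: 0.0397
```

```bash
python3 st.py; python3 - <<'E'
from h import *
p,d,i,E=grab("wrist"); save('w4',p); C=cloud(d,i,E); Z=C[...,2]
hsv=cv2.cvtColor(p,cv2.COLOR_RGB2HSV)
m=(np.linalg.norm(C[...,:2]-[.4812,.1796],axis=-1)<.02)&(Z>.165)&(Z<.176)
if m.sum():
    P=C[m]; (x,y),_,_=cv2.minAreaRect((P[:,:2]*1000).astype(np.float32)); print('knob',m.sum(),x,y,'wheel',np.arctan2(y-126,x-510)+.37-.698)
c=np.array([.51,.126]); u=np.array([.932,-.362]); v=np.array([.362,.932])
p,d,i,E=grab("side"); save('s4',p[100:300,180:400].repeat(3,0).repeat(3,1)); C=cloud(d,i,E); Z=C[...,2]
m=(np.linalg.norm(C[...,:2]-[.4812,.1796],axis=-1)<.02)&(Z>.165)&(Z<.176); print('side knob',m.sum(),C[m].mean(0))
Q=np.stack([(C[...,:2]-c)@u,(C[...,:2]-c)@v,Z],-1)
m=(Q[...,1]<-.075)&(Q[...,1]>-.108)&(abs(Q[...,0]+.036)<.012)&(Z>.13)&(Z<.19); P=Q[m]; print('bar',m.sum(),np.percentile(P[:,2],[50,95]), np.median(P,0))
m=(np.linalg.norm(Q[...,:2]-[.155,.05],axis=-1)<.042)&(Z>.09)&(Z<.125); print('plate',np.percentile(Z[m],[10,50,90]))
E
```

```text
t 15.7 wheel 1.7796 rad 0.0615 Ft 0.28 Fr 0.2 Fz -0.34 tau [-0.02  0.02  0.  ] pos [0.4785 0.1789 0.2656] yaw 2.111 q [ 0.21  0.28  1.5   0.    1.35 -0.33]
knob 326 483.8993835449219 181.72940063476562 wheel 1.6808012394540714
side knob 53 [0.48237983 0.17859491 0.16959304]
bar 72 [0.16670126 0.16949466] [-0.03725503 -0.09227236  0.16670126]
plate [0.10609291 0.11287868 0.11515646]
```

View pics/s4.png

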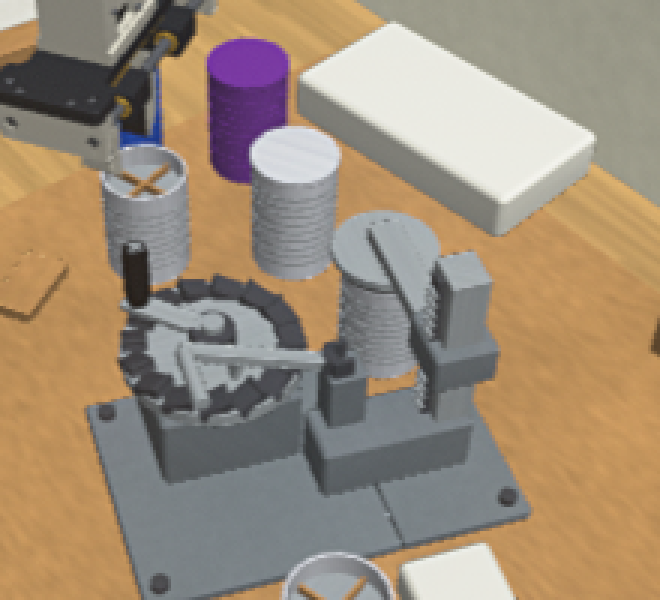

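The plate sits on the lid (s4 crop: plate at (387,250) over the tin). The knob is at (135,275), and the pawl is still up with its bar at (195,375). Plate height and knob angle suggest some spring-back, leaving roughly 1 mm of rubber compression (about 10 N), so the plate rests on the lid. Next I'll push the pawl down from above with closed fingertips.

Emit:
jog_arm(rows=[40,-20.7,-24,0,0,40,-20.7,-24,0,0,40,-20.7,-24,0,0,40,-20.7,-24,0,0,0,0,0,0,8.5,0,0,0,0,8.5,0,0,0,0,8.5,0,0,0,0,8.5,0,0,0,0,8.5,0,0,0,0,8.5,0,0,0,0,1.2,0,0,0,0,0])

```text
time: 17.0
tool_pos: [0.4374, 0.0583, 0.2615]
tool_rot: [-3.139, 0.001, 1.203]
contact_force: [-0.3, 0.8, -0.7]
opening: 0.0007
```

Emit:
jog_arm(rows=[0,0,0,30,0,0,0,0,30,0,0,0,0,20,0,0,0,0,6,0,0,0,0,2,0,0,0,0,2,0,0,0,0,0,0])

```text
time: 17.7
tool_pos: [0.4385, 0.0583, 0.1733]
tool_rot: [3.14, -0.001, 1.201]
contact_force: [0.6, 0.2, 0.6]
opening: 0.0005
```

Emit:
jog_arm(rows=[0,0,0,2,0,0,0,0,2,0,0,0,0,2,0,0,0,0,2,0,0,0,0,2,0])

```text
time: 18.2
tool_pos: [0.4366, 0.0588, 0.1622]
tool_rot: [-3.138, 0.0, 1.2]
contact_force: [-6.8, 3.1, 3.0]
opening: 0.0004
```

Emit:
jog_arm(rows=[0,0,0,2,0,0,0,0,2,0,0,0,0,2,0,0,0,0,2,0,0,0,0,2,0])

```text
time: 18.7
tool_pos: [0.4383, 0.0582, 0.1525]
tool_rot: [3.141, -0.0, 1.2]
contact_force: [-0.5, 0.1, 1.2]
opening: 0.0008
```

Emit:
jog_arm(rows=[0,0,0,2,0,0,0,0,2,0,0,0,0,2,0,0,0,0,2,0])

```text
time: 19.1
tool_pos: [0.438, 0.0582, 0.1444]
tool_rot: [3.142, -0.0, 1.2]
contact_force: [-0.8, 0.3, 1.0]
opening: 0.0005
```

Emit:
jog_arm(rows=[0,0,0,1.5,0,0,0,0,1.5,0,0,0,0,1.5,0,0,0,0,1.5,0])

```text
time: 19.5
tool_pos: [0.438, 0.0583, 0.1385]
tool_rot: [3.141, -0.0, 1.2]
contact_force: [-1.5, 0.1, 1.0]
opening: 0.0002
```

Emit:
jog_arm(rows=[0,0,0,1,0,0,0,0,1,0,0,0,0,1,0,0,0,0,1,0])

```text
time: 19.9
tool_pos: [0.4381, 0.0583, 0.1346]
tool_rot: [3.141, -0.0, 1.2]
contact_force: [-0.5, -0.3, 1.1]
opening: 0.0003
```

Emit:
jog_arm(rows=[0,0,0,1,0,0,0,0,1,0])

```text
time: 20.1
tool_pos: [0.438, 0.0583, 0.1325]
tool_rot: [3.142, -0.0, 1.2]
contact_force: [-0.7, 0.4, 1.1]
opening: 0.0007
```

Emit:
jog_arm(rows=[0,0,0,1,0,0,0,0,1,0])

```text
time: 20.3
tool_pos: [0.438, 0.0583, 0.1305]
tool_rot: [3.142, -0.0, 1.2]
contact_force: [-0.6, -0.3, 1.2]
opening: 0.0005
```

Below crest height now, with no stop felt yet, so I'll continue in small steps.

Emit:
jog_arm(rows=[0,0,0,1,0,0,0,0,1,0])

```text
time: 20.5
tool_pos: [0.438, 0.0583, 0.1285]
tool_rot: [3.142, -0.0, 1.2]
contact_force: [-0.6, -0.5, 0.2]
opening: 0.0003
```

Emit:
jog_arm(rows=[0,0,0,1,0,0,0,0,1,0])

```text
time: 20.7
tool_pos: [0.438, 0.0583, 0.1265]
tool_rot: [-3.142, -0.0, 1.2]
contact_force: [-0.9, 0.4, 0.9]
opening: 0.0003
```

Emit:
jog_arm(rows=[0,0,0,1,0,0,0,0,0.5,0])

```text
time: 20.9
tool_pos: [0.438, 0.0583, 0.125]
tool_rot: [-3.141, -0.0, 1.2]
contact_force: [-0.1, 0.0, 0.7]
opening: 0.0002
```

Emit:
jog_arm(rows=[0,0,0,0.5,0,0,0,0,0.5,0])

```text
time: 21.1
tool_pos: [0.438, 0.0583, 0.1241]
tool_rot: [-3.142, -0.0, 1.2]
contact_force: [-0.0, -0.0, 1.6]
opening: -0.0
```

Emit:
jog_arm(rows=[0,0,0,0,0,0,0,0,-2,0,0,0,0,-8,0,0,0,0,-30,0,0,0,0,-40,0,0,-20,0,-40,0,0,-40,0,-20,0,0,-40,0,0,0])

```text
time: 21.9
tool_pos: [0.4029, -0.036, 0.2679]
tool_rot: [3.134, -0.001, 1.202]
contact_force: [0.4, -0.2, -0.5]
opening: 0.0005
```

```bash
python3 - <<'E'
from h import *
c=np.array([.51,.126]); u=np.array([.932,-.362]); v=np.array([.362,.932])
for n in("side","scene","wrist"):
    p,d,i,E=grab(n); C=cloud(d,i,E); Z=C[...,2]
    if n=="side": save('s5',p[100:300,180:400].repeat(3,0).repeat(3,1))
    Q=np.stack([(C[...,:2]-c)@u,(C[...,:2]-c)@v,Z],-1)
    def rep(k,m):
        if m.sum()>5: print(n,k,m.sum(),np.percentile(Z[m],[10,50,90]).round(4),np.median(C[m],0).round(4))
    rep('bar',(Q[...,1]<-.075)&(Q[...,1]>-.108)&(abs(Q[...,0]+.044)<.012)&(Z>.1)&(Z<.15))
    m=(np.linalg.norm(C[...,:2]-[.483,.181],axis=-1)<.02)&(Z>.165)&(Z<.176); rep('knob',m)
    if m.sum()>5:
        (x,y),_,_=cv2.minAreaRect((C[m][:,:2]*1000).astype(np.float32)); print('  wheel',np.arctan2(y-126,x-510)+.37-.698)
    rep('plate',(np.linalg.norm(Q[...,:2]-[.155,.05],axis=-1)<.042)&(Z>.105)&(Z<.125))
E
python3 st.py
```

```text
side bar 71 [0.1199 0.1226 0.1246] [0.4341 0.0546 0.1226]
side plate 153 [0.1111 0.113  0.1148] [0.6976 0.1061 0.113 ]
scene bar 72 [0.116  0.12   0.1227] [0.4385 0.0561 0.12  ]
scene knob 39 [0.1659 0.1684 0.1704] [0.4863 0.1797 0.1684]
  wheel 1.6600913399486839
scene plate 647 [0.1099 0.1117 0.1141] [0.6842 0.1187 0.1117]
wrist bar 440 [0.1201 0.1225 0.1239] [0.4361 0.0568 0.1225]
t 22.05 wheel -2.4878 rad 0.1954 Ft 0.47 Fr -0.25 Fz -0.25 tau [-0.08  0.08 -0.03] pos [ 0.4014 -0.0365  0.2651] yaw 1.196 q [-0.28  0.08  1.75 -0.    1.3   0.09]
```

View pics/s5.png

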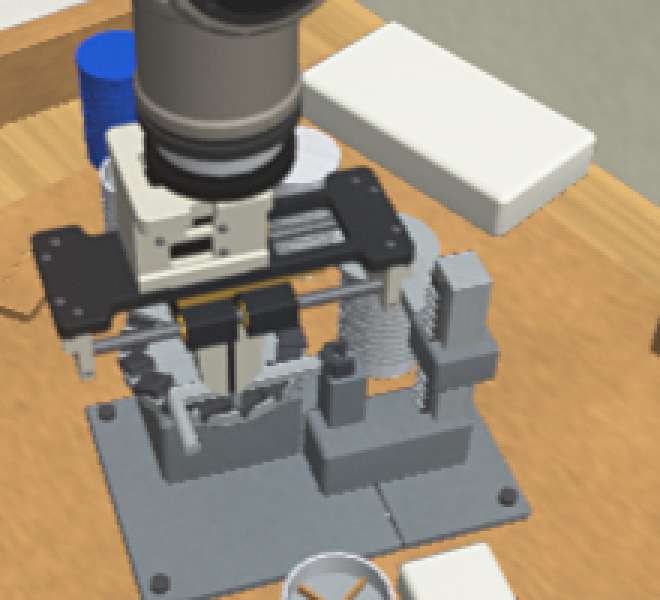

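The last view shows the pawl lying on the wheel between the teeth (bar at (185,420), top 0.124 m, so about 0 rad). The plate is down on the lid at the same height as before, and the gripper is clear above. I'm handing in.

```bash
python3 -c "from cell import *; print(hand_in())"
```

```text
the job is handed in; nothing more can be done
None
```

The press plate is resting on the tin's lid and the pawl is back down on the wheel's teeth. I handed the job in at about 22 s of the 67 s allowed.

- **What I did:** I lifted the pawl to about 0.39 rad. I then turned the crank backward, with contact at a wheel angle of about 1.66 rad, until the plate pressed on the lid with roughly 21 N. After that I released the knob and pushed the pawl down from above. The push took 1 to 2 N, apart from a brief sideways 7 N at the start as the fingertips met the bar.
- **Final checks:** The bar top is at 0.124 m, so the pawl is at about 0 rad. The plate is at the same height before and after the pawl went down. The gripper is clear and nothing is touching the robot. I saw no bystander move in the views taken; I did not measure their positions at the end.
- **Where the checks disagreed:** The wheel read 1.737 rad while I held it. After release the cameras put it at 1.66 to 1.71 rad, with the lowest reading close to the contact angle. It seems to have sprung back a little, so I estimate about 10 N remains on the lid. I could not measure that remaining force directly.

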